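Set the sliding divider of the pot-lid rack

ROBOT

A 6-joint arm with a two-finger parallel gripper is mounted at the origin on the work surface. World frame = base frame: x ahead of the robot, y to its left, z up, the work surface at z = 0. Lengths are in mm, angles in degrees, forces in N, time in s.
With the tool pointing down it reaches from about 350 to 850 mm from the base axis. Payload 8.1 kg.
Tool frame: the origin (TCP) lies on the centre line of the jaws, within the pads' length; the fingertips stand 19 mm ahead of it and the grasp point (between the pads) is the TCP; z points along the fingers, y is the direction in which the jaws open and shut (so a half turn about z gives the same grasp; the last joint's range is limited). The gripper opens to 85 mm and grips with 20 to 120 N. Pads are 22 mm wide; open, the fingers measure 114 mm over their backs; the gripper's body (76 mm by 85 mm) begins 54 mm behind the grasp point. The pads swing forward as they close: fully open they stand 13 mm farther back than shut.
Start: joints at [-79.034, 7.471, 85.268, -0, 87.261, -4.893], TCP at [163.988, -577.16, 250.292] pointing down, gripper open.
Joint ranges: [-169.43, 169.43], [-51.17, 129.36], [1.28, 143.12], [-76.62, 256.62], [0, 156.53], [-152.29, 152.29]. Speed limits (degrees/s): [136.94, 136.94, 159.86, 180, 180, 180].

INTERFACE

Orientations are given as [roll, pitch, yaw] about the fixed x, y, z axes, in that order (R = Rz(yaw) Ry(pitch) Rx(roll)).
In Python, from bench import r, viewer gives the robot as it stands.
- The arm moves only by the tool carry_out, never from a script. Its argument "commands" is a list that holds one entry, the list of rows, each a list of 7 numbers: the finger opening in mm, from 0 to 85.4, then the shift along the tool's x, y, z in mm, then the turn, a rotation vector about the tool's x, y, z in degrees. A call has 1 to 5 rows; each row is the pose to reach, as a shift and turn from the pose commanded when the call began, along the tool's axes at that moment; what a row does not reach only later rows make up. A row lasts 1/8 s, in which the tool goes at most 62.5 mm and 10.7 degrees, less where a joint would pass 70% of its speed; a pose out of reach is approached as far as the arm can. A call with a gripper value outside its range is refused whole. The fingers move at their own pace and stop on an object; "grip_force" is the grip in N (left out, the last holds). Time passes only in rows, so rows that repeat a pose let the fingers close. It gives the time, the measured TCP pose, the force and the opening at its end, in the units of the state.
- r.sense(): the state, without advancing time (a new reading comes with each control period).
- viewer.snapshot(name): name is "side" or "top" or "wrist"; returns the picture (480x640x3 uint8, red, green, blue); there is no depth.
- viewer.calibration(name): a dict with "camera_matrix" (3x3 intrinsics, pixels), "rvec" (rotation vector, rad) and "tvec" (3), from world to camera coordinates, as OpenCV has them. Camera axes: x right, y down, z forward; pixel columns grow to the right and rows downward; lengths in mm; the calibration is good to about 2 mm. A picture is of the moment at which its call begins: read the wrist's pose just before it. calibration takes no time and is no camera call; for the wrist camera it gives the pose at the moment of the call.
- r.hand_in(): hands the job in, once; it reports no verdict.
The state is a dict: "time": time; "joint_pos": joint angles; "qd": joint speeds; "joint_efforts": joint torques, N m; "tool_pos": TCP position; "tcp_rot": TCP orientation; "ft_force": force on the tool from outside, world axes, zero at the start; "wrist_torque": the same for the moment, N m; "finger_gap": finger opening in mm.
Only numpy, scipy, OpenCV 4.12 (cv2) and the standard library are available. Lean on these libraries where they do the work, as an engineer would, in place of code of your own. Each camera call takes 0.05 s, during which the arm holds its last target. There are 200 camera calls.

TASK

Get the bamboo lid rack ready for the next pot lid: gently push its sliding divider along the steel rail, towards the two lids that stand in the rack, until its spring pin rides over the first ridge of the notched steel clip and drops into the notch between the two ridges, then leave it there and move clear. Only push it, with a fingertip or the outside of the fingers: do not pinch the divider's tab, and do not lift or shift the lids, the salt jar or the bowl.

Things in the scene. Friction and masses are not known exactly. Their poses are not given: they have to be found in the camera images.
- rack: Pot-lid rack, bamboo, fixed, 310 mm deep (x), 440 long (y). Origin: on the counter, mid-rack. +y runs along the rail towards the lids' end, +x from the rail to the lids. Steel rail along y at x = -130 mm, top 42 mm up; end blocks at y = -212 and +212 mm, 48 mm high. Lids stand at x = 40, y = 100 and 155 mm, tops 171 and 149 mm up. In front of the rail (x = -168) a flat strip carries the clip.
- divider (a joint): Travel of the sliding divider along the rack's +y, m: 0 at the end away from the lids (rack y = -0.16), 0.20 at its stop. Starts at 0 to 0.05; about 1 N of friction; 0.2 to 0.4 kg; cannot leave the rail. Black carriage 36 x 36 mm, 52 high, on the rail; upright bamboo plate behind (10 mm thick, 90 high, reaching 207 mm back); small steel arm in front with the spring pin; upright bamboo tab on top.
- push_point (a point): Centre of the tab face to push: it looks along the rack's -y, away from the lids; straight above the rail, 90 mm above the counter; axes as the rack's. The tab is 36 mm wide (x) and 16 mm thick (y, so the other face is 16 mm along +y); its faces run from 54 to 114 mm above the counter, a thin middle strip up to 120 mm. Fingers pressing both faces at once are pinching.
- pin (a point): The round tip (10 mm across) of the spring pin, at its lowest position: a point on the divider, 38 mm in front of the rail (-x) and exactly 8 mm further along +y than push_point, 30 mm above the counter.
- plunger (a joint): How far the spring pin is pushed up, m: 0 on the open rail, 0.004 on a ridge's crest, under 0.001 once dropped into the notch. The spring presses down with 5 to 7 N. Pushing the divider up a ridge takes about 10 to 14 N; past the crest the force falls away. The second ridge takes as much again; beyond it the divider has gone too far and must be pushed back from the other side.
- notch (a point): Middle of the clip's notch, 30 mm above the counter, where the pin tip comes to rest; axes as the rack's. The clip: dark steel plate 44 mm long on the strip in front of the rail, on the lids' side of the divider's start (joint 0.08 to 0.175). Two round ridges, 7 mm high, crests 8.5 mm before and after the middle; the pin meets the first 17 mm before the middle and settles by itself from 4 mm off.
- lid_a: The larger pot lid, a steel disc 150 mm across and 6 mm thick with a black knob towards +y, standing loose on edge in the rack's slot. Origin at the disc's centre. Bystander.
- lid_b: The smaller pot lid, 130 mm across, otherwise the same, in the next slot. Origin at the disc's centre. Bystander.
- salt_jar: Glass salt jar, 54 mm across, 85 mm high, standing just in front of the rack near the lids' end. Origin under its centre. Bystander.
- bowl: Orange ceramic bowl, 150 mm across, 65 mm high, to the right of the rack. Origin under its centre. Bystander.

How it is judged (in metres and radians):
On the way, in this order (a step that is already met when the one before it is completed fails the run):
1. the pin has risen onto the first ridge of the clip (value of joint plunger above 0.0015 m and y of pin in the frame of notch below 0 m).
2. the pin has dropped into the notch (y of pin in the frame of notch between -0.0035 and 0.0035 m and value of joint plunger below 0.0025 m), for 0.2 s.
At the end, for the whole second after the job is handed in: The divider's pin is down in the notch (raised less than 2.5 mm), within 3.5 mm of its middle along the rail, the divider is at rest, and the lids, salt jar and bowl are each within 20 mm of where it stood (all of step 2 and velocity of joint divider between -0.005 and 0.005 m/s and distance of each of lid_a, lid_b, salt_jar, bowl from where it was at the start of the episode below 0.02 m); the robot touches nothing.
It fails at once if the tab is pinched (fingers press on both of its plates at once) (contact force between the fingers and divider_c3 above 1 N and contact force between the fingers and divider_c4 above 1 N).
It fails at once if the divider is pushed harder than 35 N (contact force between any of the fingers, the arm and divider above 35 N).
It fails at once if a pot lid is lifted, carried or knocked away (20 mm) (distance of any of lid_a, lid_b from where it was at the start of the episode above 0.02 m).
It fails at once if the salt jar or the bowl is lifted, carried or knocked away (20 mm) (distance of any of salt_jar, bowl from where it was at the start of the episode above 0.02 m).
It also fails if it takes over 40 s, if anything falls off the work surface, if the arm or the gripper's body presses on something with over 40 N, if the wrist force passes 120 N, or if a joint passes its speed limit or range.

## Working session

There is one attempt and no reset: what is moved stays moved. The work goes in short steps, Python scripts to look and compute and a tool call to move; the robot and the scene stay as the last step left them, time stands still between calls to the robot, and variables do not carry over. Pictures are saved under pics/ and viewed, about 8 in all and at most 12, crops included, and the job is handed in when it is done.

Besides the shell and the picture viewer there is one more tool, called after "Emit:" as name([rows], argument=value, ...), one row to a line, values as JSON. carry_out: Moves the arm, as the interface text tells. Its arguments: {"type":"object","properties":{"commands":{"type":"array","items":{"type":"array","items":{"type":"array","items":{"type":"number"}}}},"grip_force":{"type":"number"}},"required":["commands"]}

```bash
mkdir -p pics; ls
python3 - <<'E'
from bench import r, viewer
import cv2,numpy as np
for n in("side","top"):
    cv2.imwrite(f"pics/{n}0.png",cv2.cvtColor(viewer.snapshot(n),cv2.COLOR_RGB2BGR)); print(n,viewer.calibration(n))
print(r.sense())
E
```

```text
pics
side {'camera_matrix': array([[510.92239893,   0.        , 307.22517196],
       [  0.        , 510.92239893, 246.4359505 ],
       [  0.        ,   0.        ,   1.        ]]), 'rvec': array([ 2.23970933, -0.44589854,  0.18857622]), 'tvec': array([-550.59082696,  178.3077846 ,  871.44716915])}
top {'camera_matrix': array([[588.35906178,   0.        , 315.86934653],
       [  0.        , 588.35906178, 234.67416732],
       [  0.        ,   0.        ,   1.        ]]), 'rvec': array([ 2.10896433, -2.15954879,  0.19639307]), 'tvec': array([ -68.73069476,  554.85695241, 1215.47670499])}
{'time': 0.1, 'joint_pos': array([-7.90322482e+01,  7.51291702e+00,  8.53232318e+01, -2.58112634e-04,
        8.72624051e+01, -4.89337077e+00]), 'qd': array([ 0.05037083, -0.21523016, -0.19534625,  0.09539306, -0.09852805,
        0.00120563]), 'joint_efforts': array([ 1.16106636e-03, -5.70953500e+01, -5.01942158e+01, -7.99944337e-05,
        8.21332389e-03,  3.12342740e-05]), 'tool_pos': array([ 163.9109021 , -576.68751717,  249.32520242]), 'tcp_rot': array([-1.79901783e+02, -8.14995443e-03,  1.58611282e+01]), 'ft_force': array([-0.05044404,  0.45667962,  0.20675893]), 'wrist_torque': array([-0.04423731,  0.02466571,  0.01541181]), 'finger_gap': 85.58637576001365}
```

View pics/side0.png

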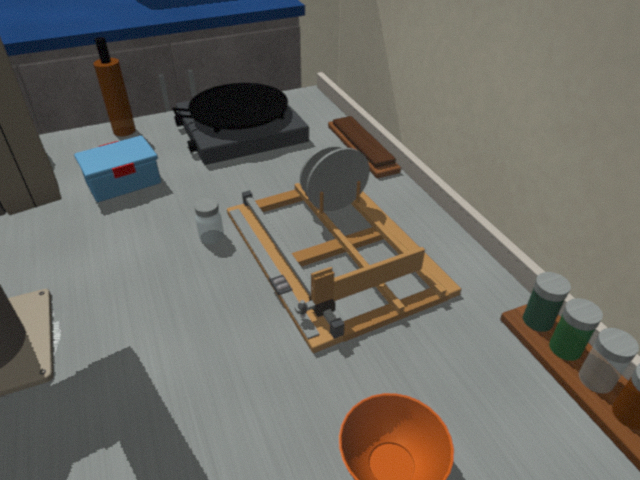

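View pics/top0.png

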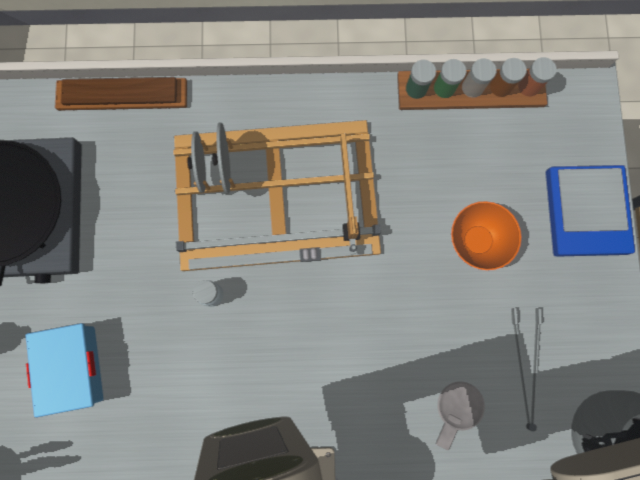

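Side: the divider's tab is at about (322,285) and the clip at (281,285). Top: the end blocks are at (181,246) and (379,230), the carriage at (352,231) and the clip at (310,254). I'll enlarge the top view.

Run:
```python
import cv2
a=cv2.imread("pics/top0.png")[205:280,290:400]; b=cv2.imread("pics/side0.png")[250:350,260:360]
a=cv2.resize(a,None,fx=7,fy=7,interpolation=cv2.INTER_CUBIC)
cv2.imwrite("pics/tc.png",a)
cv2.imwrite("pics/sc.png",cv2.resize(b,None,fx=6,fy=6,interpolation=cv2.INTER_CUBIC))
```

```text
(no output)
```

View pics/tc.png

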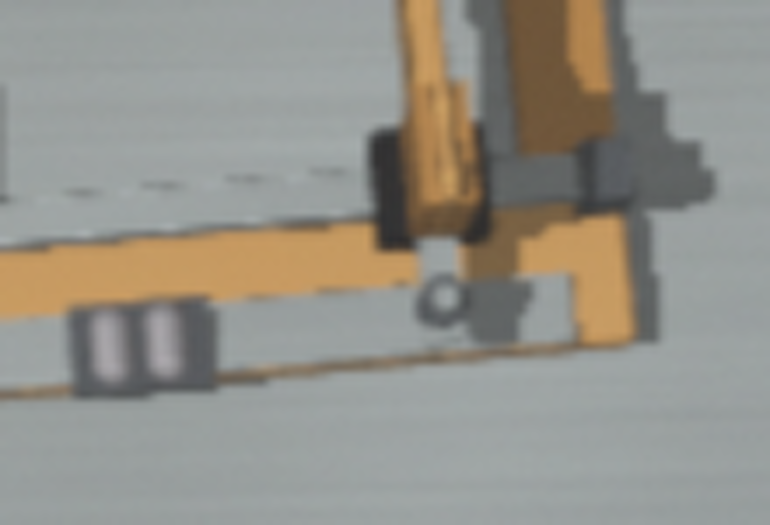

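View pics/sc.png

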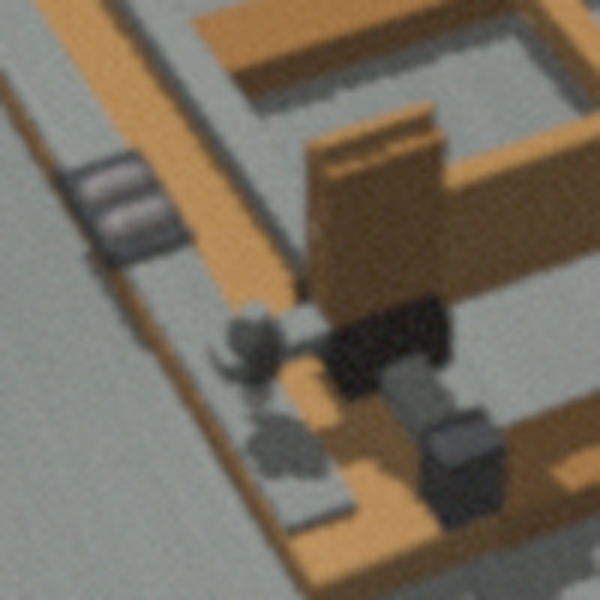

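Top crop: the end block top is at (377,229.6), the ridges' middle at (309.6,254.3) and the pin cap at (353,247.6). In the side crop, the tab's push-face top edge runs from (314.2,279.7) to (333.8,273), and the ridges' middle is at about (281,284.5).

```bash
cat > h.py <<'E'
import cv2,numpy as np
from bench import r,viewer
def ray(c,uv):
    R=cv2.Rodrigues(c["rvec"])[0]; p=cv2.undistortPoints(np.array([[uv]],float),c["camera_matrix"],None)[0,0]
    return -R.T@c["tvec"], R.T@np.array([*p,1])
def plane(c,uv,z):
    o,d=ray(c,uv); return o+d*(z-o[2])/d[2]
def tri(c1,p1,c2,p2):
    o1,d1=ray(c1,p1);o2,d2=ray(c2,p2)
    s=np.linalg.lstsq(np.c_[d1,-d2],o2-o1,rcond=None)[0]; a=o1+s[0]*d1;b=o2+s[1]*d2
    return (a+b)/2,np.linalg.norm(a-b)
def proj(c,P): return cv2.projectPoints(np.array(P,float).reshape(-1,3),c["rvec"],c["tvec"],c["camera_matrix"],None)[0][:,0]
E
python3 - <<'E'
from h import *
np.set_printoptions(precision=1,suppress=True)
T,S=viewer.calibration("top"),viewer.calibration("side")
im=cv2.imread("pics/top0.png"); g=im.max(2)
w=(g[235:256,170:195]<95).astype(np.uint8); ys,xs=np.nonzero(w); print("left block",xs.min()+170,xs.max()+170,ys.min()+235,ys.max()+235)
L=plane(T,((xs.min()+xs.max())/2+170,(ys.min()+ys.max())/2+235),48); Rb=plane(T,(376.9,229.6),48)
d=L-Rb; print("blocks",L,Rb,np.linalg.norm(d),"yaw of +y",np.degrees(np.arctan2(d[1],d[0])))
ey=d/np.linalg.norm(d); ex=np.array([ey[1],-ey[0],0]); O=(L+Rb)/2+130*ex; O[2]=0
print("rack O",O,"ex",ex)
f=lambda P:(np.array([(P-O)@ex,(P-O)@ey,P[2]]))
print("clip",f(plane(T,(309.6,254.3),34)),tri(T,(309.6,254.3),S,(281,284.5)))
print("pincap top",f(plane(T,(353,247.6),45)))
print("tab edge",f(plane(S,(314.2,279.7),114)),f(plane(S,(333.8,273),114)))
print("clip side",f(plane(S,(281,284.5),34)))
print("block side",f(plane(S,(260+460/6,250+440/6),48)))
print("salt",f(plane(T,(205,290),85)),"lid tops proj")
E
```

```text
left block 177 194 235 251
blocks [541.5 197.7  48. ] [ 561.3 -213.6   48. ] 411.76771191303277 yaw of +y 92.7455496550077
rack O [681.3  -1.8   0. ] ex [1. 0. 0.]
clip [-171.3  -57.5   34. ] (array([514.6, -67.4,  22.2]), np.float64(0.014125636545024002))
pincap top [-165.  -151.5   45. ]
tab edge [-148.6 -158.3  114. ] [-112.7 -158.   114. ]
clip side [-173.7  -68.9   34. ]
block side [-130.7 -206.3   48. ]
salt [-237.   161.8   85. ] lid tops proj
```

Emit:
carry_out([
  [[0,57,-26,0,0,0,3],[0,114,-52,0,0,0,6],[0,171,-78,0,0,0,9],[0,228,-104,0,0,0,12],[0,280,-128,0,0,0,13.2]],
])

```text
time: 0.72
tool_pos: [399.6, -375.7, 249.9]
tcp_rot: [-180.0, 0.0, 2.6]
ft_force: [0.5, -0.2, 0.5]
finger_gap: -0.0
```

```bash
python3 -c "
from h import *
s=r.sense();print(s['tool_pos'],s['tcp_rot'],s['time']);c=viewer.calibration('wrist');print(c, -cv2.Rodrigues(c['rvec'])[0].T@c['tvec'])"
```

```text
[ 399.57202029 -375.72026984  249.93758368] [-1.79977885e+02  1.17552857e-02  2.60437937e+00] 0.725
{'camera_matrix': array([[358.04374996,   0.        , 318.94033937],
       [  0.        , 358.04374996, 240.62606096],
       [  0.        ,   0.        ,   1.        ]]), 'rvec': array([-2.09846486,  2.00808803,  0.31092805]), 'tvec': array([-393.00024569,  325.66345319,  494.97883786])} [ 476.64571345 -372.70728147  373.3739064 ]
```

Emit:
carry_out([
  [[0,22,-52,0,0,0,0],[0,44,-104,0,0,0,0],[0,66,-156,0,0,0,0],[0,88,-208,0,0,0,0],[0,112,-260,0,0,0,0]],
])

```text
time: 1.35
tool_pos: [498.3, -110.8, 250.0]
tcp_rot: [-180.0, 0.0, 2.6]
ft_force: [0.5, -0.2, 0.4]
finger_gap: -0.2
```

```bash
python3 -c "
from h import *
s=r.sense();print(s['tool_pos'],s['tcp_rot'],s['time']);c=viewer.calibration('wrist');np.save('pics/w1.npy',c,allow_pickle=True);cv2.imwrite('pics/w1.png',viewer.snapshot('wrist')[:,:,::-1])"
```

```text
[ 498.28461608 -110.78467985  250.02121222] [-1.79996101e+02  1.51015393e-02  2.64757876e+00] 1.35
```

View pics/w1.png

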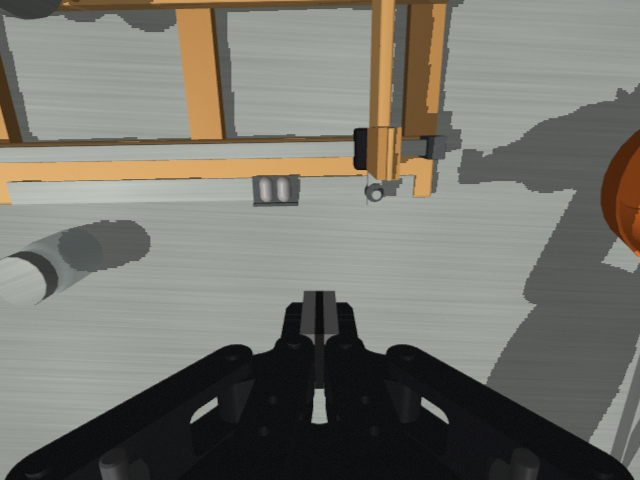

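Wrist: the ridges are at (265,189) and (283,189) with the notch middle at about (274,189). The pin cap is at (374,192) and the tab top at about (384,150). I'll crop closer.

```bash
python3 -c "
import cv2
a=cv2.imread('pics/w1.png')[115:215,245:445];cv2.imwrite('pics/w1c.png',cv2.resize(a,None,fx=4,fy=4,interpolation=cv2.INTER_CUBIC))"
```

```text
(no output)
```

View pics/w1c.png

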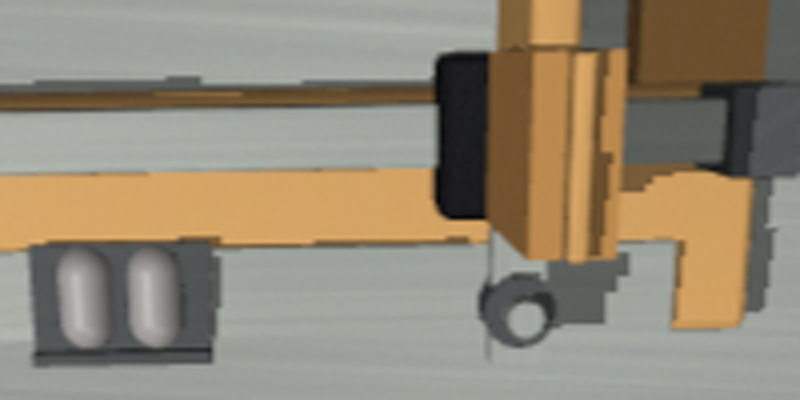

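In this crop the notch middle is at (274.5,189.5). The push face's top edge runs from (401.2,127.5) to (399.2,179.5), and the pin cap is at (374.2,192.5).

Run:
```python
from h import *
np.set_printoptions(precision=1,suppress=True)
T,S=viewer.calibration("top"),viewer.calibration("side"); W=np.load('pics/w1.npy',allow_pickle=True).item()
print("notch tri", tri(W,(274.5,189.5),T,(309.6,254.3)), tri(W,(274.5,189.5),S,(280.8,283.2)))
for z in(28,32,36): print(z,plane(W,(274.5,189.5),z),plane(T,(309.6,254.3),z))
print("tab W",plane(W,(401.2,127.5),114),plane(W,(399.2,179.5),114),"S",plane(S,(314.2,279.7),114),plane(S,(333.8,273),114))
print("tab tri",tri(W,(401.2,127.5),S,(333.8,273)),tri(W,(399.2,179.5),S,(314.2,279.7)))
print("pincap",tri(W,(374.2,192.5),T,(353,247.6)))
print("rack strip dir",plane(W,(245,176.5),20),plane(W,(355,175.8),20))
```

```text
notch tri (array([514.8, -66.9,  21.9]), np.float64(1.098494844080935)) (array([515.1, -66.5,  24.4]), np.float64(0.8094620205984107))
28 [516.1 -67.1  28. ] [513.8 -67.4  28. ]
32 [516.7 -67.6  32. ] [513.2 -67.4  32. ]
36 [517.4 -68.1  36. ] [512.6 -67.4  36. ]
tab W [ 577.8 -164.3  114. ] [ 542.1 -167.   114. ] S [ 540.4 -167.   114. ] [ 576.2 -165.   114. ]
tab tri (array([ 577.2, -164.3,  113.1]), np.float64(1.186107859459299)) (array([ 541.3, -166.8,  113.4]), np.float64(1.5646705934783869))
pincap (array([ 522.1, -159.8,   55. ]), np.float64(0.8048370575561645))
rack strip dir [526.2 -37.2  20. ] [ 531.7 -144.8   20. ]
```

Travel needed is about 93 mm. The pin should meet the ridge at about 76 mm and reach the crest at about 84 mm. Next I'll place the closed fingers behind the push face.

Emit:
carry_out([
  [[0,29,47,0,0,0,0],[0,58,95,0,0,0,0],[0,58,95,60,0,0,0],[0,58,95,115,0,0,0],[0,58,95,158,0,0,0]],
])

```text
time: 2.02
tool_pos: [559.0, -204.6, 88.9]
tcp_rot: [-179.9, 0.2, 2.6]
ft_force: [-0.2, -0.1, 0.2]
finger_gap: 0.4
```

Emit:
carry_out([
  [[0,0,-4,0,0,0,0],[0,0,-8,0,0,0,0],[0,0,-12,0,0,0,0],[0,0,-16,0,0,0,0]],
])

```text
time: 2.52
tool_pos: [561.1, -189.0, 94.6]
tcp_rot: [179.9, -0.2, 2.7]
ft_force: [-0.7, 0.5, 0.2]
finger_gap: 0.1
```

```bash
python3 -c "
from h import *
s=r.sense();print(s['tool_pos'],s['ft_force'],s['time']);a=viewer.snapshot('wrist')[:,:,::-1];b=viewer.snapshot('side')[:,:,::-1]
cv2.imwrite('pics/w2.png',np.hstack([a[100:400,200:500],cv2.resize(b[200:360,220:380],(300,300))]))"
```

```text
[ 561.07629811 -188.96350215   94.56799078] [-0.68603839  0.49798447  0.15340495] 2.525
```

View pics/w2.png

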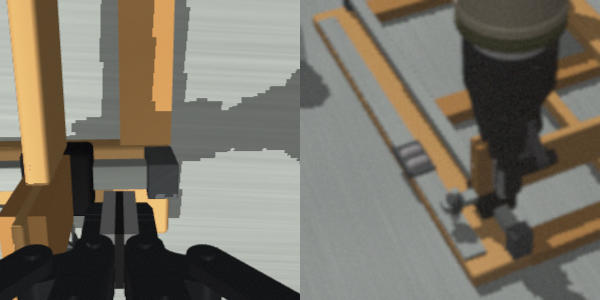

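Fingers sit behind the push face, at the right height and still clear. Now pushing.

Emit:
carry_out([
  [[0,0,-3,0,0,0,0],[0,0,-6,0,0,0,0],[0,0,-9,0,0,0,0],[0,0,-12,0,0,0,0],[0,0,-15,0,0,0,0]],
])

```text
time: 3.25
tool_pos: [559.9, -174.5, 93.9]
tcp_rot: [179.9, -0.1, 2.6]
ft_force: [-2.6, -1.1, 7.7]
finger_gap: -0.1
```

Emit:
carry_out([
  [[0,0,-4,0,0,0,0],[0,0,-8,0,0,0,0],[0,0,-12,0,0,0,0],[0,0,-16,0,0,0,0],[0,0,-20,0,0,0,0]],
])

```text
time: 3.88
tool_pos: [558.7, -154.5, 93.9]
tcp_rot: [179.9, -0.1, 2.7]
ft_force: [-1.7, -1.0, 8.1]
finger_gap: -0.4
```

Emit:
carry_out([
  [[0,0,-4,0,0,0,0],[0,0,-8,0,0,0,0],[0,0,-12,0,0,0,0],[0,0,-16,0,0,0,0],[0,0,-20,0,0,0,0]],
])

```text
time: 4.5
tool_pos: [558.3, -134.5, 94.0]
tcp_rot: [179.9, -0.2, 2.6]
ft_force: [0.1, -1.4, 5.9]
finger_gap: 0.2
```

```bash
python3 -c "
from h import *
s=r.sense();print(s['tool_pos'],s['ft_force'],s['time']);a=viewer.snapshot('wrist')[:,:,::-1];b=viewer.snapshot('side')[:,:,::-1];t=viewer.snapshot('top')[:,:,::-1]
cv2.imwrite('pics/w3.png',np.hstack([cv2.resize(a[90:360,130:400],(400,400)),cv2.resize(b[220:320,250:350],(400,400))]))"
```

```text
[ 558.31679148 -134.45386435   94.00766195] [ 0.10751312 -1.40717128  5.92586816] 4.5
```

View pics/w3.png

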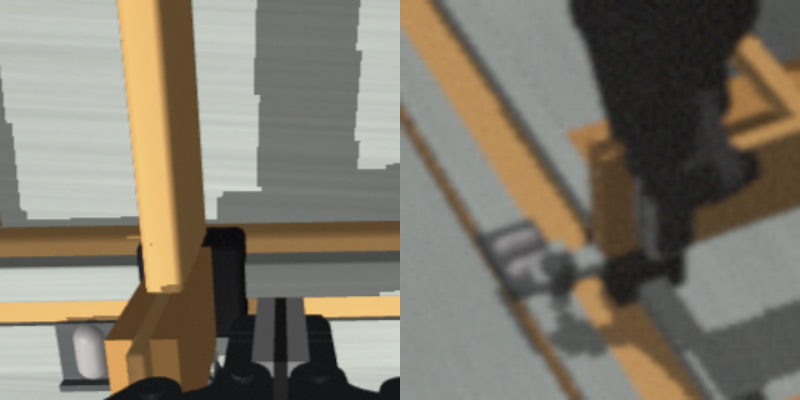

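The divider is following and the pin is close to the first ridge. The 6–8 N upward force suggests a knuckle is resting on the tab's top, so I'll back off slightly and raise the hand.

Emit:
carry_out([
  [[0,0,5,0,0,0,0],[0,0,8,-7,0,0,0],[0,0,8,-14,0,0,0],[0,0,8,-14,0,0,0]],
])

```text
time: 5.15
tool_pos: [558.0, -142.0, 107.2]
tcp_rot: [180.0, -0.1, 2.7]
ft_force: [-0.4, -0.2, -0.7]
finger_gap: 0.1
```

```bash
python3 -c "
from h import *
s=r.sense();print(s['tool_pos'],s['ft_force'],s['time']);c=viewer.calibration('wrist');np.save('pics/w4.npy',c,allow_pickle=True);a=viewer.snapshot('wrist')[:,:,::-1]
cv2.imwrite('pics/w4.png',cv2.resize(a[180:380,190:390],(600,600),interpolation=cv2.INTER_CUBIC))"
```

```text
[ 558.03581397 -142.03739811  107.1730948 ] [-0.35350899 -0.24918914 -0.69089557] 5.15
```

View pics/w4.png

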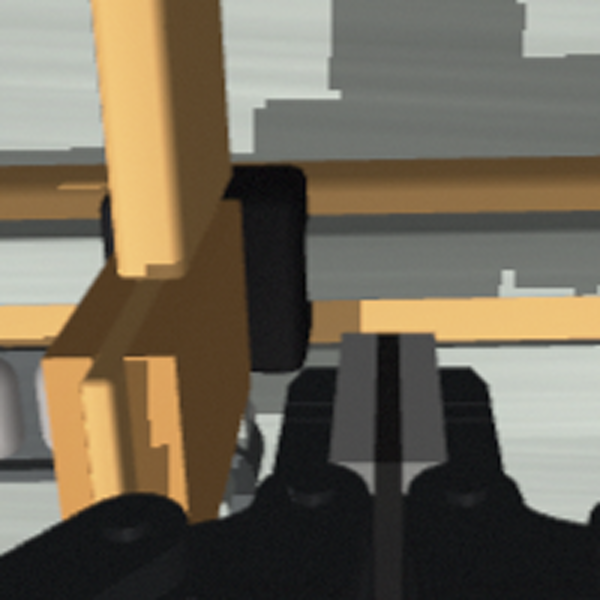

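The divider stands ahead of the fingers and the knuckle is now above the tab. The push face's top edge is at (249.3,299) to (251.7,351.7).

```bash
python3 -c "
from h import *
W=np.load('pics/w4.npy',allow_pickle=True).item()
for p in[(249.3,299),(252.3,351.7)]: print(plane(W,p,114))
print('fingertip outer edge', plane(W,(288.3,303),95))"
```

```text
[ 575.06956757 -116.44558654  114.        ]
[ 553.0284503  -117.28013428  114.        ]
fingertip outer edge [ 564.19440604 -129.15063567   95.        ]
```

Emit:
carry_out([
  [[0,0,-5,0,0,0,0],[0,0,-9,0,0,0,0],[0,0,-12,0,0,0,0],[0,0,-15,0,0,0,0],[0,0,-18,0,0,0,0]],
])

```text
time: 5.82
tool_pos: [556.6, -123.8, 106.2]
tcp_rot: [180.0, 0.0, 2.7]
ft_force: [-0.9, -1.4, -0.6]
finger_gap: 0.0
```

Emit:
carry_out([
  [[0,0,-3,0,0,0,0],[0,0,-6,0,0,0,0],[0,0,-9,0,0,0,0],[0,0,-12,0,0,0,0],[0,0,-15,0,0,0,0]],
])

```text
time: 6.45
tool_pos: [556.0, -108.7, 106.3]
tcp_rot: [180.0, -0.0, 2.7]
ft_force: [-0.6, -2.1, -0.2]
finger_gap: -0.1
```

Emit:
carry_out([
  [[0,0,-1.5,0,0,0,0],[0,0,-3,0,0,0,0]],
])

```text
time: 6.7
tool_pos: [555.9, -105.8, 106.3]
tcp_rot: [180.0, -0.0, 2.7]
ft_force: [-0.9, -1.8, 0.2]
finger_gap: 0.2
```

Emit:
carry_out([
  [[0,0,-1.5,0,0,0,0],[0,0,-3,0,0,0,0]],
])

```text
time: 6.95
tool_pos: [555.8, -103.0, 106.3]
tcp_rot: [180.0, 0.0, 2.7]
ft_force: [-0.7, -4.1, 0.5]
finger_gap: -0.0
```

The ridge has been met. Continuing in small steps.

Emit:
carry_out([
  [[0,0,-1,0,0,0,0],[0,0,-2,0,0,0,0]],
])

```text
time: 7.2
tool_pos: [555.7, -102.3, 106.4]
tcp_rot: [179.9, -0.0, 2.6]
ft_force: [-0.6, -11.6, -1.6]
finger_gap: -0.1
```

Emit:
carry_out([
  [[0,0,-1,0,0,0,0],[0,0,-2,0,0,0,0]],
])

```text
time: 7.45
tool_pos: [555.7, -101.6, 106.4]
tcp_rot: [179.8, -0.0, 2.6]
ft_force: [-0.7, -15.4, -2.5]
finger_gap: -0.2
```

Emit:
carry_out([
  [[0,0,-1,0,0,0,0]],
])

```text
time: 7.58
tool_pos: [555.7, -101.3, 106.5]
tcp_rot: [179.7, -0.0, 2.6]
ft_force: [-1.1, -20.4, -3.8]
finger_gap: 0.0
```

Emit:
carry_out([
  [[0,0,-1,0,0,0,0]],
])

```text
time: 7.7
tool_pos: [555.6, -99.9, 106.5]
tcp_rot: [179.7, -0.0, 2.6]
ft_force: [-0.8, -12.2, -1.0]
finger_gap: -0.3
```

Emit:
carry_out([
  [[0,0,-1,0,0,0,0]],
])

```text
time: 7.82
tool_pos: [555.4, -97.8, 106.4]
tcp_rot: [179.9, -0.0, 2.6]
ft_force: [-1.1, -9.2, -1.4]
finger_gap: 0.2
```

Emit:
carry_out([
  [[0,0,-1,0,0,0,0]],
])

```text
time: 7.95
tool_pos: [555.3, -96.2, 106.4]
tcp_rot: [179.9, 0.0, 2.6]
ft_force: [-0.5, -6.1, -0.1]
finger_gap: -0.1
```

Emit:
carry_out([
  [[0,0,-0.7,0,0,0,0]],
])

```text
time: 8.07
tool_pos: [555.3, -95.1, 106.4]
tcp_rot: [179.9, 0.0, 2.6]
ft_force: [-1.8, -4.5, -0.6]
finger_gap: -0.0
```

Emit:
carry_out([
  [[0,0,-0.7,0,0,0,0]],
])

```text
time: 8.2
tool_pos: [555.2, -94.2, 106.3]
tcp_rot: [179.9, 0.0, 2.6]
ft_force: [-1.8, -3.6, 0.7]
finger_gap: 0.4
```

Emit:
carry_out([
  [[0,0,-0.7,0,0,0,0]],
])

```text
time: 8.32
tool_pos: [555.2, -93.1, 106.3]
tcp_rot: [180.0, 0.0, 2.6]
ft_force: [-2.6, -3.7, 0.1]
finger_gap: 0.1
```

Emit:
carry_out([
  [[0,0,-0.7,0,0,0,0]],
])

```text
time: 8.45
tool_pos: [555.2, -92.1, 106.3]
tcp_rot: [-180.0, 0.0, 2.7]
ft_force: [-2.9, -3.7, 1.1]
finger_gap: -0.0
```

```bash
python3 -c "
from h import *
s=r.sense();print(s['tool_pos'],s['ft_force'],s['time']);c=viewer.calibration('wrist');np.save('pics/w5.npy',c,allow_pickle=True);a=viewer.snapshot('wrist')[:,:,::-1];b=viewer.snapshot('side')[:,:,::-1]
cv2.imwrite('pics/w5f.png',a);print(r.sense()['ft_force'])
cv2.imwrite('pics/w5.png',np.hstack([cv2.resize(a[220:400,180:360],(400,400),interpolation=2),cv2.resize(b[230:310,240:320],(400,400),interpolation=2)]))"
```

```text
[555.18005923 -92.05745893 106.27621947] [-2.92591401 -3.74102905  1.07775691] 8.45
[-0.71436034 -1.63651613 -0.07692809]
```

View pics/w5.png

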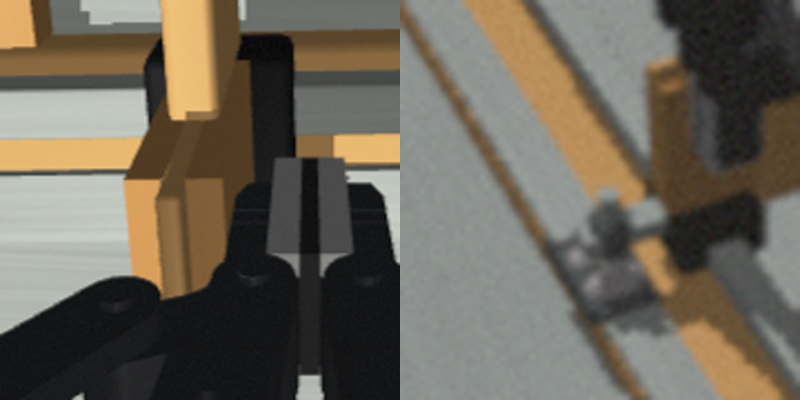

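The side view shows the pin beyond the first ridge, at about (610,225) in the crop. Wrist: the face's top edge runs from (279.9,300) to (281.7,350).

```bash
python3 -c "
from h import *
W=np.load('pics/w5.npy',allow_pickle=True).item();S=viewer.calibration('side')
for p in[(279.9,300.1),(281.7,350)]: print(plane(W,p,114))
p=(240+42,230+45); print('pin',[plane(S,p,z) for z in(40,48,55)])
print(proj(S,[522.1,-159.8,55]), proj(S,[517.8,-67,55]),proj(S,[518,-72,55]))"
```

```text
[572.74844259 -77.59173324 114.        ]
[552.03685417 -78.51428824 114.        ]
pin [array([519.46459955, -61.89712617,  40.        ]), array([516.91791779, -69.92677633,  48.        ]), array([514.68957125, -76.95272022,  55.        ])]
[[302.78892299 304.84357275]] [[281.73345318 271.07220773]] [[282.77710862 272.77705166]]
```

About 5 mm short of the middle and past the crest. Continuing gently.

Emit:
carry_out([
  [[0,0,-0.8,0,0,0,0]],
])

```text
time: 8.68
tool_pos: [555.4, -91.1, 106.3]
tcp_rot: [-180.0, -0.0, 2.7]
ft_force: [-0.6, -3.1, -0.3]
finger_gap: 0.0
```

Emit:
carry_out([
  [[0,0,-0.8,0,0,0,0]],
])

```text
time: 8.8
tool_pos: [555.3, -90.4, 106.3]
tcp_rot: [-180.0, -0.0, 2.7]
ft_force: [0.2, -1.8, 0.1]
finger_gap: 0.2
```

Emit:
carry_out([
  [[0,0,0,0,0,0,0],[0,0,0,0,0,0,0]],
])

```text
time: 9.05
tool_pos: [555.3, -90.3, 106.3]
tcp_rot: [-180.0, -0.0, 2.7]
ft_force: [-0.6, 0.4, -0.2]
finger_gap: 0.2
```

```bash
python3 -c "
from h import *
s=r.sense();print(s['tool_pos'],s['ft_force'],s['time']);c=viewer.calibration('wrist');np.save('pics/w6.npy',c,allow_pickle=True);a=viewer.snapshot('wrist')[:,:,::-1]
cv2.imwrite('pics/w6f.png',a);f=cv2.imread('pics/w5f.png')
for y in(310,325,340):
  for q in(f,a): print(y,[int(v) for v in q[y,270:296,2]])"
```

```text
[555.28047041 -90.25036109 106.2910829 ] [-0.61782553  0.41489555 -0.22543066] 9.05
310 [128, 128, 128, 128, 130, 130, 130, 130, 129, 129, 111, 86, 81, 83, 84, 61, 27, 21, 19, 19, 17, 18, 21, 18, 17, 17]
310 [128, 127, 128, 130, 129, 129, 127, 128, 129, 118, 93, 82, 83, 82, 82, 62, 26, 20, 18, 19, 20, 19, 17, 19, 21, 19]
325 [127, 127, 129, 128, 129, 129, 129, 130, 129, 129, 129, 106, 62, 30, 16, 18, 20, 18, 18, 17, 19, 18, 18, 21, 20, 18]
325 [127, 128, 128, 128, 129, 130, 129, 128, 130, 129, 116, 92, 63, 29, 18, 19, 17, 16, 21, 20, 18, 17, 19, 20, 18, 18]
340 [129, 128, 126, 128, 128, 129, 106, 61, 22, 19, 16, 20, 19, 17, 23, 18, 19, 21, 20, 20, 20, 18, 20, 18, 22, 21]
340 [128, 127, 128, 129, 128, 129, 107, 62, 25, 19, 21, 16, 21, 22, 20, 19, 20, 18, 22, 18, 19, 20, 19, 17, 21, 20]
```

The force dropped to zero, so the divider moved ahead on its own. I'll back off, rise and look from above.

Emit:
carry_out([
  [[0,0,10,0,0,0,0],[0,0,30,0,0,0,0],[0,0,30,-50,0,0,0],[0,0,30,-100,0,0,0],[0,-25,20,-120,0,0,0]],
])

```text
time: 9.72
tool_pos: [533.3, -114.0, 230.6]
tcp_rot: [179.9, -0.3, 2.6]
ft_force: [0.1, 0.7, -0.6]
finger_gap: 0.2
```

Emit:
carry_out([
  [[0,-40,-25,0,0,0,0],[0,-40,-25,0,0,0,0],[0,-40,-25,0,0,0,0]],
])

```text
time: 10.1
tool_pos: [490.5, -89.6, 226.8]
tcp_rot: [180.0, -0.1, 2.6]
ft_force: [-0.2, -0.3, -0.4]
finger_gap: -0.0
```

```bash
python3 -c "
from h import *
s=r.sense();print(s['tool_pos'],s['ft_force'],s['time']);c=viewer.calibration('wrist');np.save('pics/w7.npy',c,allow_pickle=True);a=viewer.snapshot('wrist')[:,:,::-1];b=viewer.snapshot('side')[:,:,::-1]
S=viewer.calibration('side');q=proj(c,[516,-68,40])[0].astype(int);print(q)
x=max(q[0]-60,0);y=max(q[1]-80,0);print(x,y)
cv2.imwrite('pics/w7f.png',a)
cv2.imwrite('pics/w7.png',np.hstack([cv2.resize(a[y:y+120,x:x+120],(480,480),interpolation=2),cv2.resize(b[240:320,260:313],(318,480),interpolation=2)]))"
```

```text
[490.46906803 -89.59119326 226.75377875] [-0.1926151  -0.31352266 -0.44579052] 10.1
[294 188]
234 108
```

View pics/w7.png

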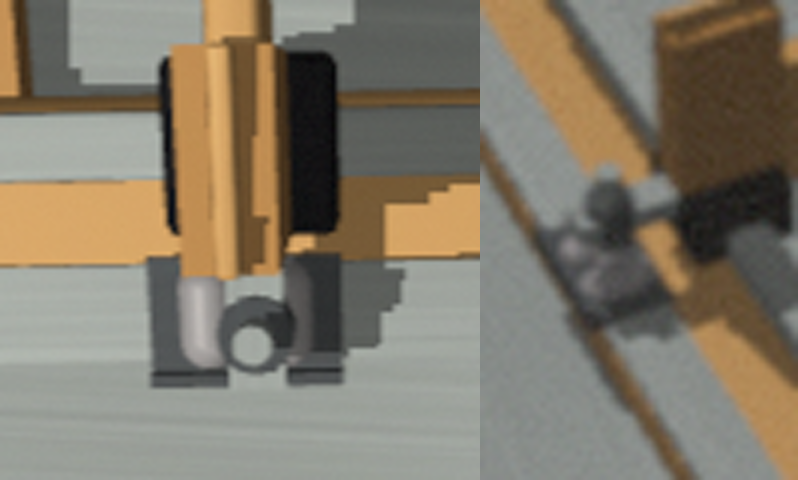

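The pin cap is at (256,335) in the crop, between the ridges at about 202 and 297. I'll check the parallax numerically.

```bash
python3 -c "
from h import *
np.set_printoptions(precision=1,suppress=True)
W=np.load('pics/w7.npy',allow_pickle=True).item();C=lambda x,y:(234+x/4-.4,108+y/4-.4)
# same-view: travel from face; clip from the ridges
ey=np.array([-.047,.999,0])
a,b=plane(W,C(279,47),114),plane(W,C(280,272),114);print('face',a,b)
for z in(24,28,32):
  n=plane(W,C(249,330),z);print('notch',z,n,'pin-notch along y',(a+b)[:2]@ey[:2]/2+8-n[:2]@ey[:2])
print('pin cap z55',(plane(W,C(256,335),55)-plane(W,C(249,330),26))@ey)
print('offset cap vs pin initially',np.array([522.1-559.3,-159.8+165.7,0])@ey)"
```

```text
face [572.  -76.6 114. ] [537.2 -77.8 114. ]
notch 24 [512.2 -67.9  24. ] pin-notch along y -3.314153934273662
notch 28 [512.9 -68.1  28. ] pin-notch along y -3.0548366644396765
notch 32 [513.6 -68.3  32. ] pin-notch along y -2.7955193946056767
pin cap z55 -3.307412619967721
offset cap vs pin initially 7.642499999999974
```

Both estimates put the pin 3–5 mm short of the middle, which is too marginal. I'll go back and nudge it on until the second ridge's resistance shows.

Emit:
carry_out([
  [[0,35,20,0,0,0,0],[0,65,35,0,0,0,0],[0,65,35,60,0,0,0],[0,65,35,105,0,0,0],[0,65,35,120,0,0,0]],
])

```text
time: 10.82
tool_pos: [554.8, -120.4, 102.3]
tcp_rot: [-179.9, 0.3, 2.6]
ft_force: [0.2, -0.0, 0.6]
finger_gap: -0.3
```

Emit:
carry_out([
  [[0,0,-10,0,0,0,0],[0,0,-18,0,0,0,0],[0,0,-24,0,0,0,0],[0,0,-28,0,0,0,0],[0,0,-29,0,0,0,0]],
])

```text
time: 11.45
tool_pos: [555.6, -91.2, 106.9]
tcp_rot: [180.0, -0.1, 2.7]
ft_force: [-0.1, -0.4, -0.0]
finger_gap: -0.2
```

Emit:
carry_out([
  [[0,0,-1,0,0,0,0]],
])

```text
time: 11.58
tool_pos: [555.3, -90.6, 106.5]
tcp_rot: [180.0, -0.0, 2.7]
ft_force: [-0.4, -0.4, 0.3]
finger_gap: 0.2
```

Emit:
carry_out([
  [[0,0,-1,0,0,0,0]],
])

```text
time: 11.7
tool_pos: [555.2, -89.8, 106.4]
tcp_rot: [180.0, -0.0, 2.6]
ft_force: [0.2, -1.1, 0.2]
finger_gap: 0.1
```

Emit:
carry_out([
  [[0,0,-0.7,0,0,0,0]],
])

```text
time: 11.82
tool_pos: [555.1, -89.1, 106.3]
tcp_rot: [180.0, 0.0, 2.6]
ft_force: [-0.1, -1.9, 0.9]
finger_gap: -0.3
```

Emit:
carry_out([
  [[0,0,-0.7,0,0,0,0]],
])

```text
time: 11.95
tool_pos: [555.1, -88.3, 106.3]
tcp_rot: [180.0, 0.0, 2.6]
ft_force: [-0.9, -1.3, 1.2]
finger_gap: -0.1
```

Emit:
carry_out([
  [[0,0,-0.7,0,0,0,0]],
])

```text
time: 12.08
tool_pos: [555.0, -87.4, 106.2]
tcp_rot: [-180.0, 0.0, 2.7]
ft_force: [-0.6, -0.8, 0.2]
finger_gap: 0.1
```

Emit:
carry_out([
  [[0,0,-0.7,0,0,0,0]],
])

```text
time: 12.2
tool_pos: [555.0, -86.5, 106.2]
tcp_rot: [-180.0, 0.0, 2.7]
ft_force: [0.3, 0.1, 0.2]
finger_gap: -0.1
```

Emit:
carry_out([
  [[0,0,-0.6,0,0,0,0]],
])

```text
time: 12.32
tool_pos: [555.0, -86.1, 106.2]
tcp_rot: [180.0, 0.0, 2.7]
ft_force: [0.3, -1.7, -0.5]
finger_gap: 0.1
```

Emit:
carry_out([
  [[0,0,-0.6,0,0,0,0]],
])

```text
time: 12.45
tool_pos: [554.9, -85.9, 106.2]
tcp_rot: [180.0, 0.0, 2.7]
ft_force: [0.3, -4.7, -1.3]
finger_gap: -0.1
```

```bash
python3 -c "
from h import *
s=r.sense();print(s['tool_pos'],s['ft_force'],s['time']);a=viewer.snapshot('wrist')[:,:,::-1]
cv2.imwrite('pics/w8f.png',a);f=cv2.imread('pics/w5f.png')
for y in(310,325):
  for q in(f,a): print(y,[int(v) for v in q[y,262:290,2]])"
```

```text
[554.92558679 -85.86803294 106.20716235] [ 0.32353211 -4.65686296 -1.26861548] 12.45
310 [92, 103, 119, 128, 128, 128, 129, 129, 128, 128, 128, 128, 130, 130, 130, 130, 129, 129, 111, 86, 81, 83, 84, 61, 27, 21, 19, 19]
310 [91, 101, 120, 127, 127, 129, 126, 128, 128, 127, 127, 130, 128, 129, 129, 129, 129, 128, 111, 87, 81, 83, 81, 61, 25, 18, 20, 20]
325 [98, 91, 102, 120, 127, 127, 128, 127, 127, 127, 129, 128, 129, 129, 129, 130, 129, 129, 129, 106, 62, 30, 16, 18, 20, 18, 18, 17]
325 [99, 91, 101, 120, 127, 128, 128, 127, 127, 128, 129, 129, 129, 128, 130, 129, 128, 129, 128, 107, 61, 32, 21, 21, 20, 21, 19, 17]
```

The second ridge's resistance rises at TCP y of about -86, which is where I expected the notch's bottom to be. Retreating for a final check.

Emit:
carry_out([
  [[0,0,10,0,0,0,0],[0,0,34,0,0,0,0],[0,0,34,-50,0,0,0],[0,0,34,-100,0,0,0],[0,-25,24,-120,0,0,0]],
])

```text
time: 13.12
tool_pos: [533.2, -111.9, 230.5]
tcp_rot: [179.9, -0.3, 2.6]
ft_force: [-0.7, 0.0, -0.3]
finger_gap: -0.1
```

Emit:
carry_out([
  [[0,-40,-25,0,0,0,0],[0,-40,-25,0,0,0,0],[0,-40,-25,0,0,0,0],[0,-40,-25,0,0,0,0]],
])

```text
time: 13.62
tool_pos: [490.8, -88.1, 226.6]
tcp_rot: [180.0, -0.0, 2.6]
ft_force: [-0.9, -0.3, -0.4]
finger_gap: 0.1
```

```bash
python3 -c "
from h import *
s=r.sense();print(s['tool_pos'],s['ft_force'],s['time']);c=viewer.calibration('wrist');np.save('pics/w9.npy',c,allow_pickle=True);a=viewer.snapshot('wrist')[:,:,::-1];b=viewer.snapshot('side')[:,:,::-1]
t=viewer.snapshot('top')[:,:,::-1];cv2.imwrite('pics/top9.png',t)
t0=cv2.imread('pics/top0.png');d=cv2.absdiff(t,t0).max(2)
for n,(x0,x1,y0,y1) in dict(bowl=(440,530,190,280),lids=(180,235,115,200)).items(): print(n,(d[y0:y1,x0:x1]>40).sum())
cv2.imwrite('pics/w9.png',np.hstack([cv2.resize(a[108:228,234:354],(480,480),interpolation=2),cv2.resize(b[240:320,260:313],(318,480),interpolation=2)]))"
```

```text
[490.78257447 -88.07083678 226.55434763] [-0.94674756 -0.29363627 -0.40708892] 13.625
bowl 4529
lids 0
```

View pics/w9.png

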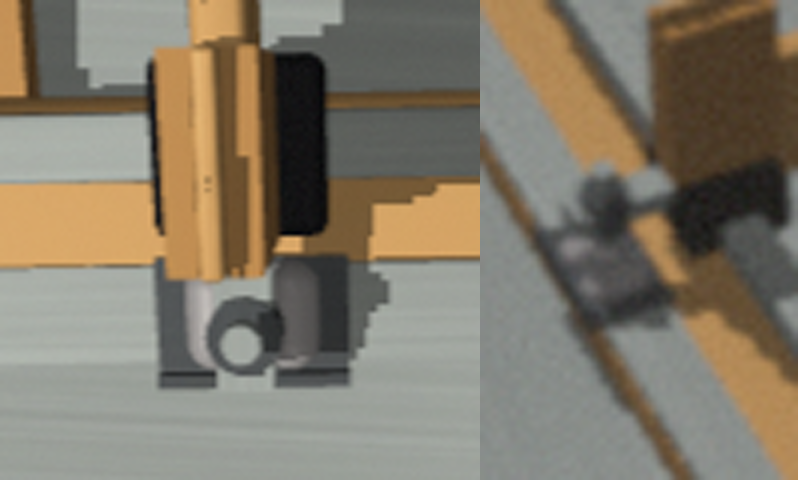

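The pin has moved about 16–20 crop pixels towards the lids relative to the clip. Pin cap (244,336), clip middle x 253.5, face edge x about 263.

```bash
python3 -c "
from h import *
W=np.load('pics/w9.npy',allow_pickle=True).item();C=lambda x,y:(234+x/4-.4,108+y/4-.4)
ey=np.array([-.047,.999,0])
a,b=plane(W,C(262,47),114),plane(W,C(265,276),114);n=plane(W,C(253.5,330),26);print('pin-notch',((a+b)/2-n)@ey+8,'cap',(plane(W,C(244,336),55)-n)@ey)
for f in('top0','top9'):
  h=cv2.cvtColor(cv2.imread(f'pics/{f}.png'),cv2.COLOR_BGR2HSV)[180:280,440:540]
  m=cv2.inRange(h,(3,190,40),(14,255,255));k=cv2.boundingRect(m);print(f,k,m.sum()//255)
d=cv2.absdiff(cv2.imread('pics/top0.png'),cv2.imread('pics/top9.png')).max(2)[270:310,190:220];print('salt',(d>40).sum())"
```

```text
pin-notch 0.36858221818780557 cap 0.19097196255366491
top0 (22, 23, 59, 66) 2678
top9 (18, 42, 63, 44) 467
salt 0
```

```bash
python3 -c "
from h import *
b=viewer.snapshot('side')[:,:,::-1].copy();cv2.imwrite('pics/side9.png',b)
for q in(cv2.imread('pics/side0.png'),b):
  h=cv2.cvtColor(q,cv2.COLOR_BGR2HSV)[380:480,320:470]
  m=cv2.inRange(h,(3,190,40),(14,255,255));print(cv2.boundingRect(m),m.sum()//255,cv2.absdiff(q,cv2.imread('pics/side0.png')).max(2)[380:480,320:470].__gt__(40).sum())
d=cv2.absdiff(b,cv2.imread('pics/side0.png')).max(2)
print('salt',(d[195:240,190:228]>40).sum(),'lids',(d[145:215,295:372]>40).sum())
h=cv2.cvtColor(cv2.imread('pics/top9.png'),cv2.COLOR_BGR2HSV);m=cv2.inRange(h,(2,120,10),(16,255,255))[180:290,430:540];print(cv2.boundingRect(m))"
```

```text
(20, 14, 113, 86) 6204 0
(20, 15, 113, 85) 6449 6083
salt 0 lids 0
(22, 22, 69, 68)
```

The bowl's outline is unchanged in both views (the pixel difference there is the arm's shadow), and the lids and jar haven't moved. Handing in.

```bash
python3 -c "
from bench import r
print(r.hand_in(), r.sense()['time'])"
```

```text
the job is handed in; nothing more can be done
the job is handed in; nothing more can be done
```

The divider's pin is in the notch between the two ridges, as far as my last checks can tell. I handed the job in at about 13.7 s of robot time, with the arm clear of everything.

**What I did:** I pushed the tab's face with the outside of the closed fingers. The highest reading while climbing the first ridge was about 20 N.
- **First push:** a knuckle rested on the tab's top (6–8 N upwards), so I backed off and raised the hand before going on.
- **Second push:** a look from above put the pin about 3 mm short of the middle, which was too marginal. I went back and nudged it on until the second ridge pushed back with about 5 N, then retreated.

**Last checks:**
- **Pin position:** from above, the pin sits within about 0.4 mm of the notch's middle, measured by the tab face and by the pin cap. The camera calibration is only good to about 2 mm. I did not measure how far the pin is raised; I inferred that it dropped from the push force.
- **Lids and salt jar:** no change in either the top or the side picture.
- **Bowl:** a plain before-and-after difference showed a large change, and my first colour mask also disagreed. I put this down to the arm's shadow. The side-view outline matches within 1 pixel, but the looser top-view mask (69 x 68 pixels) was only compared with the first mask's 59 x 66.

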